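# Offer the loose hinge leaf up to the chassis hinge and hold it for the pin

### The arm

A 6-joint arm with a two-finger parallel gripper is mounted at the origin on the work surface. World frame = base frame: x ahead of the robot, y to its left, z up, the work surface at z = 0. Lengths are in m, angles in degrees, forces in N, time in s.
With the tool pointing down it reaches from about 0.25 to 0.725 m from the base axis. Payload 9.7 kg.
Tool frame: the origin (TCP) lies at the very end of the fingers, on their centre line; the grasp point (between the pads) lies tcp_to_grasp behind it (tcp_to_grasp is the distance from the TCP to the grasp point, in m); z points along the fingers, y is the direction in which the jaws open and shut (so a half turn about z gives the same grasp; the last joint's range is limited). The gripper opens to 85 mm and grips with 20 to 120 N. Pads are 22 mm wide; open, the fingers measure 114 mm over their backs; the gripper's body (76 mm by 85 mm) begins 54 mm behind the grasp point. The pads swing forward as they close: fully open they stand 13 mm farther back than shut.
Start: joints at [65.203, 4.979, 10.078, 95.1, 0, 90], TCP at [0.231, 0.499, 0.231] pointing down, gripper open.
Joint ranges: [-179.16, 179.16], [-48.56, 103.87], [-65.8, 70.77], [-126.05, 130.52], [-82.76, 87.17], [-180, 180]. Speed limits (degrees/s): [127.2, 127.2, 147.25, 180, 180, 180].

### API

Orientations are given as [roll, pitch, yaw] about the fixed x, y, z axes, in that order (R = Rz(yaw) Ry(pitch) Rx(roll)).
In Python, from workcell import * gives the robot as it stands. The module is installed in compiled form; this text tells all that it offers.
- The arm moves only by the shell command python3 -m pendant 'ROWS' [FORCE]. ROWS is JSON, a list of rows, each a list of 3 entries, a list of its own where there are three numbers: the opening in per cent of the stroke, from 0 (shut) to 100 (fully open), then the shift along the world's x, y, z in mm, then the turn, a rotation vector about the world's x, y, z in degrees. A call has 1 to 20 rows; each row is the pose to reach, as a shift and turn from the pose measured when the call began; what a row does not reach only later rows make up. A row lasts 1/8 s, in which the tool goes at most 62.5 mm and 10.7 degrees, less where a joint would pass 70% of its speed; a pose out of reach is approached as far as the arm can. A call with a gripper value outside its range is refused whole. The fingers move at their own pace and stop on an object; FORCE is the grip in N (left out, the last holds). Time passes only in rows, so rows that repeat a pose let the fingers close. It gives the time, the measured TCP pose, the force and the opening at its end, in the units of the state.
- get_obs(): the state, without advancing time (a new reading comes with each control period).
- camera(name): name is "scene" or "top"; returns a dict with "img" (420x560x3 uint8, red, green, blue), "fx", "fy", "cx", "cy" (pixels), "k1" (the pictures are not rectified: a ray, as slopes to the right and down, at radius r is drawn at 1 + k1 r^2 times it, then the intrinsics apply), "cam_to_world" (4x4, takes a point from camera to world coordinates). Camera axes: x right, y down, z forward; pixel columns grow to the right and rows downward; lengths in m; the calibration is good to about 2 mm. A picture is of the moment at which its call begins. There is no depth.
- job_done(): hands the job in, once; it reports no verdict.
Trained networks look in a picture, given as the dict that the camera call returned (one of the last four; its "shot" number tells which), for a name from the list of things; names that differ only in an ending like _2 or _b are one class to them, and where a whole thing is asked for, a point or a joint stands for the part that bears it (a point fixed in the world has none). Each returns a list of dicts, best first, with "confidence" (0 to 1); they miss things now and then, are a little off and sometimes report something else, mostly with a low value. They report only what shows in the picture. A call takes as long as a camera call. They do not tell look-alikes from the thing itself.
- regions_of(picture, label): "region" (420x560 bool, what is visible of it).
- pinpoint(picture, label): "position" ([x, y, z] in m, in world coordinates, good to about 4 mm: a listed point, or the origin of a listed thing).
The state is a dict: "time": time; "q": joint angles; "qd": joint speeds; "joint_efforts": joint torques, N m; "ee_pos": TCP position; "tcp_rot": TCP orientation; "wrist_force": force on the tool from outside, world axes, zero at the start; "torque": the same for the moment, N m; "opening": finger opening in m.
Only numpy, scipy, OpenCV 4.12 (cv2) and the standard library are available. Lean on these libraries where they do the work, as an engineer would, in place of code of your own. Each camera call takes 0.05 s, during which the arm holds its last target. There are 200 camera calls.

### The job

Lift the U-shaped guard off the chassis's fixed hinge knuckles and hang it, let go, over the bar of the low rail. Then lift the smaller loose hinge leaf, with the one short knuckle, out of its holder, keep it upright and lower its knuckle into the gap between the two fixed knuckles until the holes line up well enough for the pin to go through. Finish while still holding it there in the gripper, with its weight not resting on the chassis hinge, and leave the taller, long-knuckled leaf and everything else on the bench where it is.

Things in the scene. Friction and masses are not known exactly. Their poses are not given: they have to be found in the camera images.
- chassis: fixed grey open chassis, 160 (x) x 180 (y) x 60 mm high, circuit board on top. Origin on the bench under the hinge, 30 mm inside the face nearest the robot; z up. On it along y stands the fixed leaf: upright steel plate 84 mm long, 8 mm thick, up to 94 mm above the bench, topped by two knuckles (tubes 18 mm outside, 10 mm hole, 25 mm long) with a 34 mm open gap between them in the middle
- fixed_bore (a point): the point on the common axis of the two fixed knuckles, midway in the gap, 110 mm above the bench; the hole axis is its y (level), z up. The middle of the plate's top edge lies 16 mm below it, the tops of the knuckles 9 mm above it
- guard: rigid black U-shaped guard, open side down, 80 mm long (y), 38 mm wide (x); legs 30 mm apart reach 45 mm below the origin; sloped inside so it centres on a bar. Origin under its web, mid-length, about half-way up. On top a grip fin 10 mm thick (x), 50 mm long (y), 4 to 44 mm above the origin. 150 g. Starts sitting over the fixed knuckles, y along them, origin 9 mm above their axis
- rail: low steel hanging rail fixed to the bench; origin on the bench under its middle: foot plate 60 (x) x 170 (y) x 8 mm, two posts 14 mm thick at y = +-78 mm carrying the bar, z up
- bar_mid (a point): middle of the rail's bar axis, 100 mm above the bench; the bar is 14 mm thick, level, along this y; free between the posts for 71 mm either way. The guard hung on it has its origin 7 mm above this axis
- leaf: the right loose hinge leaf, steel, about 380 g, upright in holder_a, knuckle down. Origin at the centre of its plate, 8 mm thick (x), 84 mm wide (y), 70 mm high (z up). Below, on a neck, one knuckle in the middle: tube 18 mm outside, 10 mm hole, 26 mm long along y. Looks the same after half a turn about z
- leaf_bore (a point): centre of the loose leaf's knuckle hole, 51 mm below the plate's centre (16 mm below the plate's lower edge); the hole axis is its y
- holder_a: fixed grey holder of the right leaf; origin on the bench under its middle. Foot 60 (x) x 100 (y) x 10 mm; two cheeks at y = +-35 mm, 36 mm wide in x, 56 mm high, with slots 10 mm wide and 16 mm deep for the plate's lower corners: plate along y, lower edge 40 mm above the bench; lift straight up. Each of holder_a, holder_b and the rail may be at any of three places
- holder_b: the like holder of the wrong leaf
- other_leaf: the wrong loose hinge leaf: like the right one, but its plate is 95 mm high and its knuckle 46 mm long, too long for the 34 mm gap; it stands the same way in holder_b. Origin at the centre of its plate. Leave it alone
- screwdriver: bystander: screwdriver lying on the bench, 180 mm long, along its own x
- hinge_pin: bystander: steel hinge pin 6 mm thick, 100 mm long with a 14 mm square head, lying on the bench along its own x (not used yet)
- screw_jar: bystander: clear jar 56 mm across, 75 mm tall; origin under its centre
- mug: bystander: white mug 80 mm across, 90 mm tall, handle on its +y side; origin under its centre
- solder_reel: bystander: metal reel 60 mm across, 40 mm tall, standing flat; origin under its centre
- multimeter: bystander: hand multimeter 150 x 75 x 35 mm lying on its back; origin under its centre
There are look-alikes about, which are no part of the job. Leave any purple look-alike of the guard alone.

How it is judged:
By the outcome, as a careful person would: the job done as asked, in the order asked, and still so for the second after the job is handed in, while the arm keeps its last pose, push and grip.
It also fails if it takes over 56 s, if anything falls off the work surface, if the arm or the gripper's body presses on something with over 40 N, if the wrist force passes 120 N, or if a joint passes its speed limit or range.

## Working session

There is one attempt and no reset: what is moved stays moved. The work goes in short steps, Python scripts to look and compute and a shell command to move; the robot and the scene stay as the last step left them, time stands still between calls to the robot, and variables do not carry over. Pictures are saved under pics/ and viewed, about 8 in all and at most 12, crops included, and the job is handed in when it is done.

```bash
mkdir -p pics
cat > h.py <<'E'
from workcell import *
import numpy as np, cv2
def save(p,name,crop=None,scale=1):
    im=p["img"][:,:,::-1]
    if crop: x0,y0,x1,y1=crop; im=im[y0:y1,x0:x1]
    if scale!=1: im=cv2.resize(im,None,fx=scale,fy=scale,interpolation=cv2.INTER_CUBIC)
    cv2.imwrite("pics/"+name+".png",im)
def proj(p,X):
    T=np.linalg.inv(p["cam_to_world"]); c=T[:3,:3]@np.array(X,float)+T[:3,3]
    s=c[:2]/c[2]; s=s*(1+p["k1"]*(s@s)); return np.array([s[0]*p["fx"]+p["cx"],s[1]*p["fy"]+p["cy"]])
def ray(p,u,v):
    d=np.array([(u-p["cx"])/p["fx"],(v-p["cy"])/p["fy"]]); s=d.copy()
    for _ in range(20): s=d/(1+p["k1"]*(s@s))
    M=p["cam_to_world"]; return M[:3,3],M[:3,:3]@np.array([s[0],s[1],1])
def atz(p,u,v,z):
    o,d=ray(p,u,v); return o+d*(z-o[2])/d[2]
E
python3 - <<'E'
from h import *
o=get_obs(); print({k:np.round(v,3) for k,v in o.items()})
import workcell; print([n for n in dir(workcell) if not n.startswith('_')], globals().get('tcp_to_grasp'))
for c in ["scene","top"]:
    p=camera(c); save(p,c+"0",scale=1.4); print(c,np.round(p["cam_to_world"],3).tolist(),p["fx"],p["k1"])
    for l in ["guard","rail","bar_mid","fixed_bore","chassis","leaf","leaf_bore","other_leaf","holder_a","holder_b","mug","screw_jar","solder_reel","multimeter"]:
        print(l,[(np.round(d["position"],3).tolist(),round(d["confidence"],2),np.round(proj(p,d["position"])).tolist()) for d in pinpoint(p,l)])
E
```

```text
{'time': np.float64(0.0), 'q': array([ 6.5203e+01,  5.0120e+00,  1.0035e+01,  9.5101e+01, -1.0000e-03,
        9.0003e+01]), 'qd': array([-0.099,  0.022,  0.09 , -0.074, -0.01 , -0.033]), 'joint_efforts': array([ 3.0000e-03, -5.2039e+01,  4.6480e+01,  1.6000e-02,  0.0000e+00,
       -0.0000e+00]), 'ee_pos': array([0.231, 0.499, 0.231]), 'tcp_rot': array([-1.79922e+02,  1.00000e-03,  1.55199e+02]), 'wrist_force': array([ 0.457, -0.252,  0.007]), 'torque': array([ 0.007,  0.024, -0.005]), 'opening': np.float64(0.085)}
['PlanningError', 'camera', 'get_obs', 'job_done', 'pinpoint', 'regions_of', 'tcp_to_grasp'] 0.0187
scene [[0.873, 0.349, -0.341, 1.007], [0.488, -0.639, 0.594, -0.646], [-0.01, -0.685, -0.728, 0.991], [0.0, 0.0, 0.0, 1.0]] 511.9767129117681 0.06525009495854475
guard [([0.484, 0.149, 0.045], 0.98, [262.0, 189.0]), ([0.588, 0.014, 0.121], 0.79, [269.0, 218.0]), ([0.553, -0.154, 0.041], 0.66, [218.0, 285.0]), ([0.44, -0.258, -0.0], 0.41, [151.0, 310.0]), ([0.612, -0.366, 0.006], 0.34, [183.0, 387.0])]
rail [([0.441, -0.26, -0.002], 0.98, [151.0, 311.0]), ([0.593, 0.016, -0.
[... 1488 characters left out ...]
([0.59, 0.016, -0.001], 0.61, [308.0, 217.0])]
leaf [([0.677, 0.25, -0.0], 0.63, [223.0, 189.0]), ([0.531, 0.333, 0.078], 0.6, [184.0, 239.0])]
leaf_bore [([0.53, 0.332, 0.024], 0.6, [190.0, 242.0])]
other_leaf [([0.612, -0.358, 0.084], 0.77, [456.0, 200.0]), ([0.615, -0.361, -0.001], 0.53, [444.0, 205.0])]
holder_a [([0.612, -0.359, 0.0], 0.78, [444.0, 206.0]), ([0.527, 0.34, -0.002], 0.69, [190.0, 244.0])]
holder_b [([0.612, -0.359, 0.0], 0.78, [444.0, 206.0]), ([0.527, 0.34, -0.002], 0.69, [190.0, 244.0])]
mug [([0.677, 0.251, -0.005], 0.96, [222.0, 189.0])]
screw_jar [([0.761, -0.197, 0.003], 0.91, [382.0, 155.0])]
solder_reel []
multimeter [([0.666, 0.411, 0.001], 0.84, [165.0, 194.0])]
```

View pics/scene0.png

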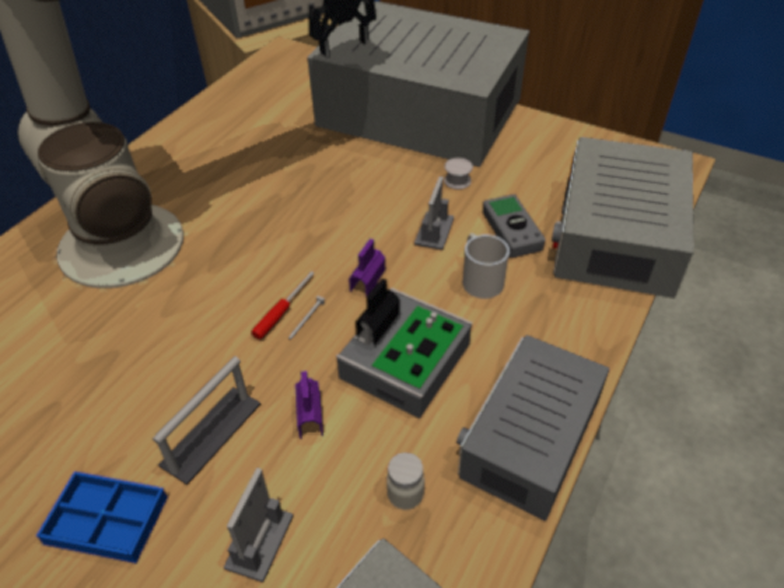

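View pics/top0.png

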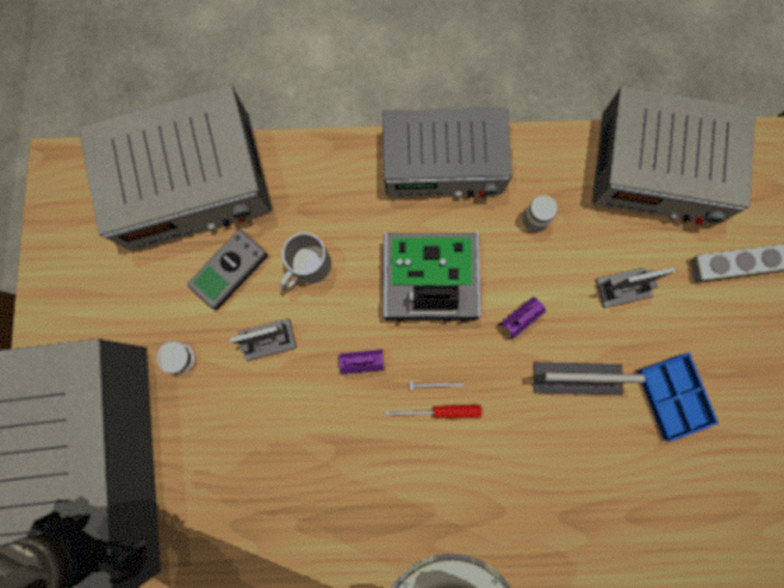

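The scene view (1.4x pixels) shows the black guard on the chassis at (378,312). Two purple look-alikes are at (367,270) and (309,405). The rail is at (205,420), one leaf in its holder at (437,215) and the other, which looks taller, at (255,525). Next I fit the poses by silhouette and check the choices in one close crop.

```bash
cat > fit.py <<'E'
from h import *
from scipy.optimize import minimize
def B(x0,x1,y0,y1,z0,z1): return np.array([[x,y,z] for x in(x0,x1) for y in(y0,y1) for z in(z0,z1)])*1e-3
def hold(): return [B(-30,30,-50,50,0,10)]+[B(-18,18,s*35-6,s*35+6,0,56) for s in(1,-1)]
def leafm(h,k,z): return [B(-4,4,-42,42,z-h/2,z+h/2),B(-4,4,-k/2,k/2,z-h/2-12,z-h/2),B(-9,9,-k/2,k/2,z-h/2-25,z-h/2-7)]
def kn(y0,y1,z,r=9): return np.array([[r*np.cos(a),y,z+r*np.sin(a)] for a in np.linspace(0,6.28,16) for y in(y0,y1)])*1e-3
M={"guard":[B(15,19,-40,40,-45,4),B(-19,-15,-40,40,-45,4),B(-19,19,-40,40,0,4),B(-5,5,-25,25,4,44)],
"rail":[B(-30,30,-85,85,0,8),kn(-78,78,100,7)]+[B(-7,7,s*78-7,s*78+7,0,107) for s in(1,-1)],
"chassis":[B(-30,130,-90,90,0,60),B(-4,4,-42,42,60,94),kn(17,42,110),kn(-42,-17,110)],
"leaf":[leafm(70,26,75)[0]],"other_leaf":[leafm(95,46,87.5)[0]],"holder_a":hold()}
def tf(b,x,y,z,yaw):
    c,s=np.cos(np.radians(yaw)),np.sin(np.radians(yaw)); return b@np.array([[c,s,0],[-s,c,0],[0,0,1]])+[x,y,z]
S=4
def render(p,boxes,pose,win):
    x0,y0,x1,y1=win; m=np.zeros(((y1-y0)*S,(x1-x0)*S),np.uint8)
    for b in boxes:
        q=np.array([proj(p,X) for X in tf(b,*pose)]); q=(q+0.5-[x0,y0])*S-0.5
        h=cv2.convexHull(q.astype(np.float32)); cv2.fillConvexPoly(m,np.round(h*16).astype(np.int32),1,shift=4)
    return cv2.resize(m.astype(np.float32),(x1-x0,y1-y0),interpolation=cv2.INTER_AREA)
def region(p,label,X):
    u=proj(p,X); best=None
    for r in regions_of(p,label):
        ys,xs=np.nonzero(r["region"])
        if len(xs)<20: continue
        d=np.hypot(xs.mean()-u[0],ys.mean()-u[1])
        if best is None or d<best[0]: best=(d,r["region"],r["confidence"])
    return best
def fit(views,boxes,x0,freez=False):
    # views: list (p,region,ignore)
    def cost(v):
        pose=[v[0],v[1],v[2] if freez else x0[2],v[3] if freez else v[2]]; c=0
        for p,r,ig,win in views:
            m=render(p,boxes,pose,win); a,b,e,f=win; R=r[b:f,a:e].astype(np.float32); W=1-ig[b:f,a:e]
            c+=(np.abs(m-R)*W).sum()/np.maximum((np.maximum(m,R)*W).sum(),1)
        return c/len(views)
    v0=[x0[0],x0[1],x0[2],x0[3]] if freez else [x0[0],x0[1],x0[3]]
    best=None
    for dy in(-12,0,12):
        v=np.array(v0,float); v[-1]+=dy; n=len(v)
        s=np.vstack([v]+[v+np.eye(n)[i]*(6 if i==n-1 else .006) for i in range(n)])
        r=minimize(cost,v,method="Nelder-Mead",options=dict(initial_simplex=s,xatol=1e-4,fatol=1e-4,maxiter=150))
        if best is None or r.fun<best.fun: best=r
    return best
def window(r,pad=15):
    ys,xs=np.nonzero(r); return max(xs.min()-pad,0),max(ys.min()-pad,0),min(xs.max()+pad,560),min(ys.max()+pad,420)
E
cat > run1.py <<'E'
from fit import *
P={c:camera(c) for c in("scene","top")}
init={"guard":(.590,.016,.119,0,0),"chassis":(.59,.017,0,0),"rail":(.440,-.259,0,0),"leaf":(.532,.336,0,0),"other_leaf":(.612,-.361,0,0)}
G={c:region(P[c],"guard",init["guard"][:3]) for c in P}
for l,x in init.items():
    vs={}
    for c,p in P.items():
        b=region(p,l,(x[0],x[1],.08 if "leaf" in l else x[2]+.03))
        if b is None or b[0]>25: print(l,c,"no",b and b[0]); continue
        ig=np.zeros((420,560),np.float32)
        if l=="chassis" : ig=cv2.dilate(G[c][1].astype(np.uint8),np.ones((3,3))).astype(np.float32)
        vs[c]=(p,b[1],ig,window(b[1]))
    x=(x[0],x[1],x[2],x[-1])
    for k in [list(vs)]+([[c] for c in vs] if len(vs)>1 else []):
        m=M[l]
        r=fit([vs[c] for c in k],m,x); print(l,k,np.round(r.x*[1000,1000,1],1),round(r.fun,3),flush=True)
# crops
def cr(p,X,w=55):
    u,v=np.round(proj(p,X)).astype(int); u=min(max(u,w),560-w); v=min(max(v,w),420-w)
    return cv2.resize(p["img"][v-w:v+w,u-w:u+w,::-1],(260,260),interpolation=cv2.INTER_CUBIC)
rows=[np.hstack([cr(P[c],X) for X in((.532,.336,.07),(.612,-.361,.08),(.59,.016,.12))]) for c in P]
cv2.imwrite("pics/crops1.png",np.vstack(rows))
E
time python3 run1.py
```

```text
guard ['scene', 'top'] [589.6  11.9  -1.8] 0.128
guard ['scene'] [ 5.898e+02  9.900e+00 -3.000e-01] 0.1
guard ['top'] [586.6  13.8  -0.7] 0.144
chassis ['scene', 'top'] [588.8  17.4  -1.2] 0.045
chassis ['scene'] [ 5.866e+02  1.730e+01 -5.000e-01] 0.045
chassis ['top'] [589.3  17.5  -1.5] 0.035
rail ['scene', 'top'] [ 439.1 -257.9   -3.5] 0.065
rail ['scene'] [ 439.9 -257.4   -3.5] 0.089
rail ['top'] [ 438.4 -258.1   -3.1] 0.034
leaf ['scene', 'top'] [531.8 333.6  14.6] 0.196
leaf ['scene'] [533.3 330.8  14.7] 0.178
leaf ['top'] [531.4 333.4  13.7] 0.201
other_leaf scene no None
other_leaf ['top'] [ 610.2 -357.9   13.2] 0.281
real	0m23.642s
user	0m14.204s
sys	0m0.253s
```

View pics/crops1.png

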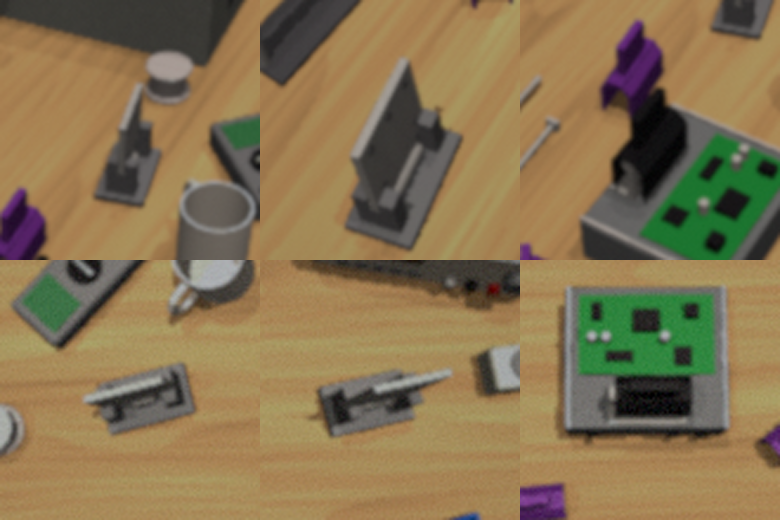

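The close crop confirms the choices. The leaf at +y (upper left crop) is the short one with little plate showing. The -y leaf (upper middle) is taller, with a long knuckle. The black guard on the chassis is the only non-purple one, with a bit of knuckle visible at its +y end. Now I move above the guard.

```bash
python3 -m pendant '[[100,[7,-10,12],[0,0,-1]],[80,[36,-49,25],[0,0,-6]],[60,[72,-97,30],[0,0,-13]],[55,[107,-146,30],[0,0,-20]],[55,[143,-194,30],[0,0,-27]],[55,[179,-243,30],[0,0,-34]],[55,[215,-292,30],[0,0,-41]],[55,[251,-340,25],[0,0,-48]],[55,[286,-389,15],[0,0,-55]],[55,[322,-437,5],[0,0,-61]],[55,[344,-467,-5],[0,0,-65]],[55,[358,-486,-16],[0,0,-66.4]],[55,[358,-486,-16],[0,0,-66.4]],[55,[358,-486,-16],[0,0,-66.4]]]' 60
cat > run2.py <<'E'
from fit import *
o=get_obs(); print(np.round(o["ee_pos"],4),np.round(o["tcp_rot"],2),np.round(o["q"],1),o["opening"])
P={c:camera(c) for c in("scene","top")}
for nm,X,h,hz in(("A",(.532,.336),70,75),("B",(.612,-.361),95,87.5)):
    vs=[];m0=None
    for c,p in P.items():
        R=np.zeros((420,560),bool)
        for l in("leaf","other_leaf","holder_a"):
            b=region(p,l,(*X,.04))
            if b is not None and b[0]<20: R|=b[1]
        vs.append((p,R,np.zeros((420,560),np.float32),window(R)))
    for hh in(70,95):
        m=hold()+leafm(hh,26 if hh==70 else 46,40+hh/2)
        r=fit(vs,m,(*X,0,14)); print(nm,hh,np.round(r.x*[1000,1000,1],1),round(r.fun,3))
    rh=[fit([v],hold()+leafm(h,26,hz),(*X,0,14)) for v in vs]; print([(np.round(r.x*[1000,1000,1],1),round(r.fun,3)) for r in rh])
def cr(p,X,w=50):
    u,v=np.round(proj(p,X)).astype(int)
    return cv2.resize(p["img"][v-w:v+w,u-w:u+w,::-1],(390,390),interpolation=cv2.INTER_CUBIC)
cv2.imwrite("pics/c2.png",np.hstack([cr(P[c],(.59,.014,.15)) for c in P]))
E
python3 run2.py
```

```text
time: 3.95
ee_pos: [0.5883, 0.014, 0.2159]
tcp_rot: [180.0, -0.0, 88.9]
wrist_force: [1.1, -0.9, -0.7]
opening: 0.0471
[0.5883 0.014  0.2159] [ 1.7998e+02 -1.0000e-02  8.8880e+01] [ 1.4 10.  14.  93.9  0.  92.5] 0.04711296677920892
A 70 [531.3 334.1  14.1] 0.377
A 95 [531.4 334.2  14.3] 0.415
[(array([531.8, 332.6,  13.4]), np.float64(0.09)), (array([536.3, 340.6,  26.9]), np.float64(0.652))]
B 70 [ 612.3 -361.8   10.9] 0.246
B 95 [ 612.6 -361.6   11.3] 0.207
[(array([ 612.4, -362. ,   10.9]), np.float64(0.049)), (array([ 613.2, -361.4,   12.3]), np.float64(0.358))]
```

View pics/c2.png

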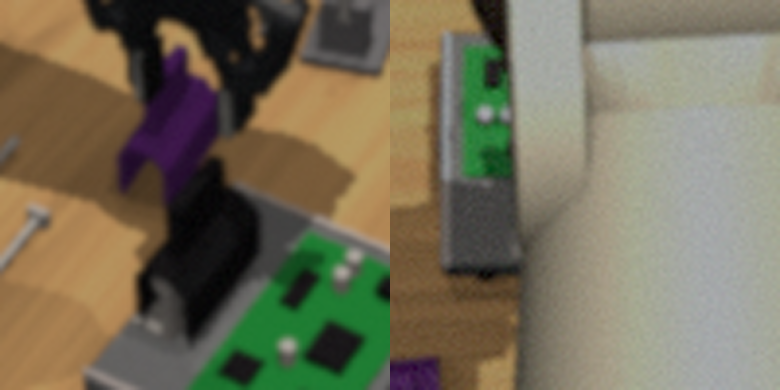

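The gripper hangs over the black guard, with the fin at (195,185) in the crop between the fingers' line. The height check also agrees: A fits best as 70 mm and B as 95 mm. Descend, grip and lift.

```bash
python3 -m pendant '[[55,[0,-1,-15],[0,0,0]],[55,[0,-1,-40],[0,0,0]],[55,[0,-1,-62],[0,0,0]],[55,[0,-1,-78],[0,0,0]],[55,[0,-1,-84],[0,0,0]],[55,[0,-1,-84],[0,0,0]],[0,[0,-1,-84],[0,0,0]],[0,[0,-1,-84],[0,0,0]],[0,[0,-1,-84],[0,0,0]],[0,[0,-1,-84],[0,0,0]],[0,[0,-1,-84],[0,0,0]],[0,[0,-1,-84],[0,0,0]]]' 60
```

```text
time: 6.15
ee_pos: [0.589, 0.0123, 0.1321]
tcp_rot: [179.9, -0.0, 88.8]
wrist_force: [-0.0, -0.8, 6.1]
opening: 0.0092
```

```bash
python3 -m pendant '[[0,[0,0,8],[0,0,0]],[0,[0,0,25],[0,0,0]],[0,[0,0,45],[0,0,0]],[0,[0,0,65],[0,0,0]],[0,[0,0,80],[0,0,0]],[0,[0,0,85],[0,0,0]],[0,[0,0,85],[0,0,0]]]' 60
python3 - <<'E'
from fit import *
o=get_obs(); e=o["ee_pos"]; print(np.round(e,4),np.round(o["tcp_rot"],2),np.round(o["wrist_force"],1),o["opening"])
p=camera("scene")
for X in [(e[0],e[1],.2)]:
    b=region(p,"guard",X); print(b[0],b[2]); R=b[1]
    for z in(.200,.204,.208):
        r=fit([(p,R,np.zeros((420,560),np.float32),window(R))],M["guard"],(e[0],e[1],z,-1)); print(z,np.round(r.x,4),round(r.fun,3))
print([(np.round(d["position"],3),d["confidence"]) for d in pinpoint(p,"fixed_bore")+pinpoint(p,"bar_mid")+pinpoint(p,"guard")])
save(p,"lift",(170,120,370,270),3.9)
E
```

```text
time: 7.02
ee_pos: [0.5891, 0.0123, 0.2171]
tcp_rot: [179.9, -0.0, 88.8]
wrist_force: [0.5, 1.1, -1.6]
opening: 0.0086
[0.5891 0.0123 0.2171] [179.92  -0.    88.8 ] [ 0.5  1.1 -1.6] 0.008581227632739916
5.658267095186198 0.93
0.2 [ 0.5882  0.013  -0.4418] 0.25
0.204 [ 0.5902  0.0098 -0.1677] 0.254
0.208 [0.5924 0.0062 0.1153] 0.256
[(array([0.589, 0.017, 0.111]), 0.6), (array([ 0.44 , -0.258,  0.103]), 0.77), (array([ 0.558, -0.153,  0.042]), 0.76), (array([0.588, 0.011, 0.205]), 0.68), (array([ 0.611, -0.362,  0.008]), 0.67), (array([0.484, 0.147, 0.044]), 0.58), (array([ 0.442, -0.26 , -0.004]), 0.44)]
```

View pics/lift.png

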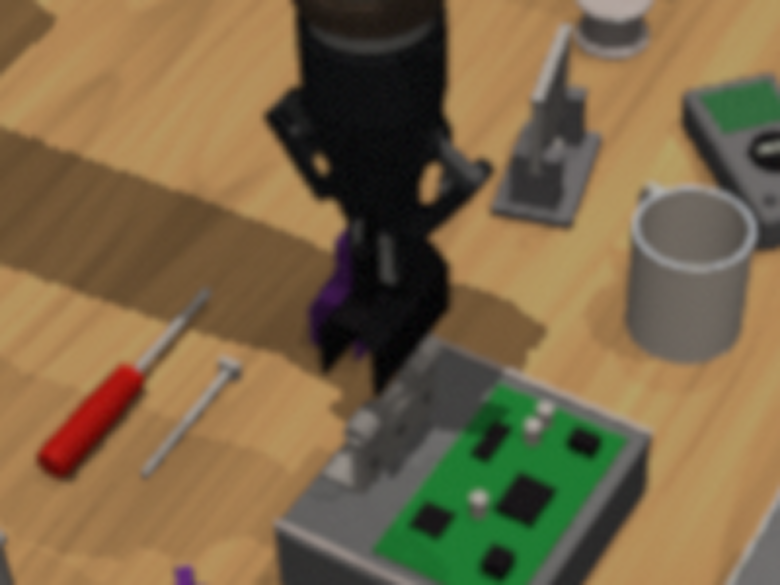

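The picture shows the guard held at (385,330), clear of the now bare knuckles at (385,410). Move it over the rail.

```bash
python3 -m pendant '[[0,[-5,-9,0],[0,0,0]],[0,[-19,-34,0],[0,0,-0.3]],[0,[-40,-72,0],[0,0,-0.6]],[0,[-62,-112,0],[0,0,-1]],[0,[-84,-152,0],[0,0,-1.3]],[0,[-106,-191,0],[0,0,-1.6]],[0,[-127,-229,0],[0,0,-2]],[0,[-142,-256,0],[0,0,-2.2]],[0,[-150,-270,0],[0,0,-2.2]],[0,[-150,-270,0],[0,0,-2.2]],[0,[-150,-270,0],[0,0,-2.2]]]' 60
python3 - <<'E'
from fit import *
o=get_obs(); e=o["ee_pos"]; print(np.round(e,4),np.round(o["tcp_rot"],2),np.round(o["wrist_force"],1))
im=[]
for c in("scene","top"):
    p=camera(c)
    for l in("guard","bar_mid","rail"): print(c,l,[(np.round(d["position"],3).tolist(),round(d["confidence"],2)) for d in pinpoint(p,l) if abs(d["position"][1]+.26)<.06])
    u,v=np.round(proj(p,(.439,-.258,.14))).astype(int); w=65; a=max(u-w,0)
    im.append(cv2.resize(p["img"][v-w:v+w,a:a+2*w,::-1],(390,390),interpolation=cv2.INTER_CUBIC))
cv2.imwrite("pics/rail1.png",np.hstack(im))
E
```

```text
time: 8.65
ee_pos: [0.4391, -0.2572, 0.2164]
tcp_rot: [180.0, -0.0, 86.6]
wrist_force: [0.4, 0.0, -1.1]
opening: 0.0092
[ 0.4391 -0.2572  0.2164] [ 1.7998e+02 -2.0000e-02  8.6630e+01] [ 0.4  0.  -1.1]
scene guard [([0.437, -0.258, 0.202], 0.69)]
scene bar_mid [([0.44, -0.253, 0.101], 0.86)]
scene rail [([0.436, -0.255, 0.205], 0.71)]
top guard [([0.44, -0.253, 0.205], 0.73)]
top bar_mid [([0.438, -0.257, 0.1], 0.69)]
top rail [([0.436, -0.258, 0.001], 0.63)]
```

View pics/rail1.png

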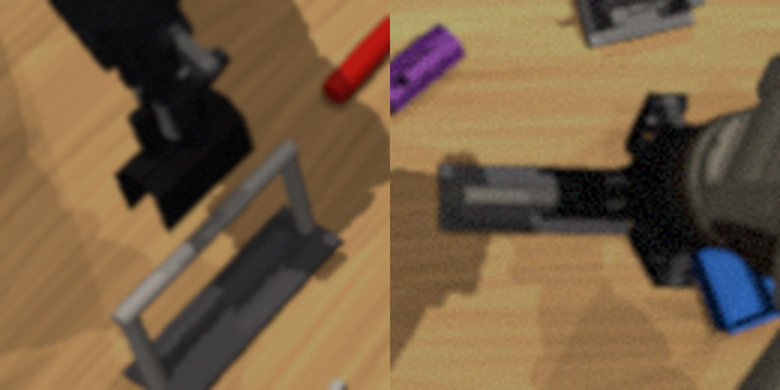

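The guard hangs above the bar, parallel to it (left crop: guard at (190,160), bar from (130,310) to (290,150)). Lower it.

```bash
python3 -m pendant '[[0,[0,0,-15],[0,0,0]],[0,[0,0,-35],[0,0,0]],[0,[0,0,-50],[0,0,0]],[0,[0,0,-62],[0,0,0]],[0,[0,0,-74],[0,0,0]],[0,[0,0,-84],[0,0,0]],[0,[0,0,-90],[0,0,0]],[0,[0,0,-94],[0,0,0]],[0,[0,0,-94],[0,0,0]],[0,[0,0,-94],[0,0,0]]]' 60
```

```text
time: 10.3
ee_pos: [0.4391, -0.2576, 0.1228]
tcp_rot: [180.0, 0.0, 86.6]
wrist_force: [0.8, -0.7, -1.8]
opening: 0.0091
```

```bash
python3 -m pendant '[[0,[0,0,-2],[0,0,0]],[0,[0,0,-3],[0,0,0]],[0,[0,0,-3],[0,0,0]],[0,[0,0,-3],[0,0,0]]]' 60
```

```text
time: 10.8
ee_pos: [0.4393, -0.2577, 0.1204]
tcp_rot: [179.9, 0.0, 86.6]
wrist_force: [-1.2, 0.4, 5.4]
opening: 0.0091
```

Contact: the bar carries it (+5 N). Release and go up.

```bash
python3 -m pendant '[[10,[0,0,0],[0,0,0]],[25,[0,0,0],[0,0,0]],[40,[0,0,0],[0,0,0]],[55,[0,0,0],[0,0,0]],[55,[0,0,2],[0,0,0]],[55,[0,0,15],[0,0,0]],[55,[0,0,40],[0,0,0]],[55,[0,0,75],[0,0,0]],[55,[0,0,110],[0,0,0]],[55,[0,0,130],[0,0,0]],[55,[0,0,130],[0,0,0]]]' 60
python3 - <<'E'
from fit import *
o=get_obs(); e=o["ee_pos"]; print(np.round(e,4),np.round(o["tcp_rot"],2),np.round(o["wrist_force"],1))
im=[]
for c in("scene","top"):
    p=camera(c)
    for l in("guard",): print(c,l,[(np.round(d["position"],3).tolist(),round(d["confidence"],2)) for d in pinpoint(p,l) if abs(d["position"][1]+.26)<.06])
    u,v=np.round(proj(p,(.439,-.258,.12))).astype(int); w=65; a=max(u-w,0)
    im.append(cv2.resize(p["img"][v-w:v+w,a:a+2*w,::-1],(390,390),interpolation=cv2.INTER_CUBIC))
cv2.imwrite("pics/rail2.png",np.hstack(im))
E
```

```text
time: 12.18
ee_pos: [0.4399, -0.258, 0.2526]
tcp_rot: [179.7, 0.1, 86.6]
wrist_force: [0.2, 0.7, -0.8]
opening: 0.047
[ 0.4399 -0.258   0.2526] [1.7973e+02 1.2000e-01 8.6630e+01] [ 0.2  0.7 -0.8]
scene guard [([0.439, -0.255, 0.108], 0.88)]
top guard [([0.443, -0.254, 0.108], 0.63)]
```

View pics/rail2.png

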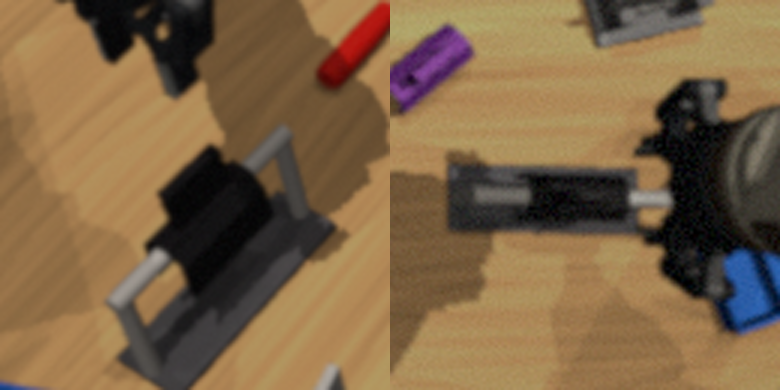

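The guard hangs freely on the bar (left crop: guard at (215,215); networks put its origin at z 0.108, expected 0.107). Now to the leaf: shift (92, 591), turn +17.4.

```bash
python3 -m pendant '[[55,[2,15,5],[0,0,0]],[55,[8,50,10],[0,0,1]],[55,[15,95,10],[0,0,2]],[55,[22,142,10],[0,0,3]],[55,[29,190,10],[0,0,5]],[55,[37,238,10],[0,0,7]],[55,[44,286,10],[0,0,9]],[55,[52,334,10],[0,0,11]],[55,[59,382,10],[0,0,12]],[55,[67,430,10],[0,0,14]],[55,[74,478,5],[0,0,15]],[55,[82,526,-10],[0,0,16]],[55,[88,566,-30],[0,0,17]],[55,[92,591,-60],[0,0,17.4]],[55,[92,591,-75],[0,0,17.4]],[55,[92,591,-75],[0,0,17.4]],[55,[92,591,-75],[0,0,17.4]]]' 80
python3 - <<'E'
from fit import *
o=get_obs(); e=o["ee_pos"]; print(np.round(e,4),np.round(o["tcp_rot"],2),np.round(o["q"],1))
p=camera("scene"); X=(.532,.333)
R=np.zeros((420,560),bool)
for l in("leaf","holder_a"):
    b=region(p,l,(*X,.05))
    if b and b[0]<20: R|=b[1]
r=fit([(p,R,np.zeros((420,560),np.float32),window(R))],hold()+leafm(70,26,75),(*X,0,14)); print(np.round(r.x,4),r.fun)
print([(np.round(d["position"],3).tolist(),round(d["confidence"],2)) for l in("leaf","leaf_bore","holder_a") for d in pinpoint(p,l)])
save(p,"leaf1",(240,80,370,180),6)
E
```

```text
time: 14.5
ee_pos: [0.5312, 0.333, 0.176]
tcp_rot: [179.9, -0.0, 104.0]
wrist_force: [0.7, -0.4, 0.3]
opening: 0.0471
[0.5312 0.333  0.176 ] [ 1.7990e+02 -3.0000e-02  1.0398e+02] [ 32.1  14.8  15.2  90.2  -0.  108.1]
[ 0.5309  0.3353 13.8721] 0.06834975630044937
[([0.533, 0.334, 0.069], 0.79), ([0.532, 0.338, 0.026], 0.64), ([0.532, 0.337, -0.004], 0.95), ([0.612, -0.362, 0.006], 0.89)]
```

View pics/leaf1.png

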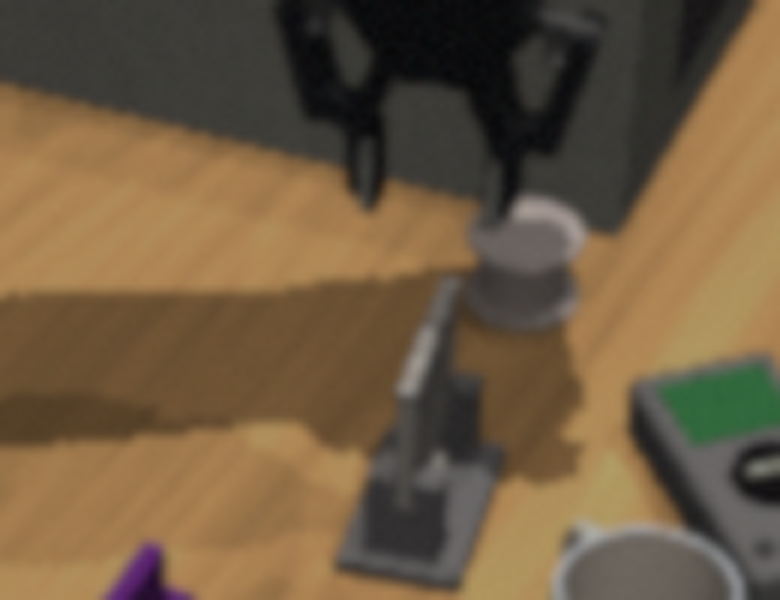

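The fingers are centred over the short leaf's plate (plate at (430,350) in the crop). Descend 104 mm and grip.

```bash
python3 -m pendant '[[55,[0,1,-15],[0,0,0]],[55,[0,1,-40],[0,0,0]],[55,[0,1,-65],[0,0,0]],[55,[0,1,-85],[0,0,0]],[55,[0,1,-98],[0,0,0]],[55,[0,1,-104],[0,0,0]],[55,[0,1,-104],[0,0,0]],[0,[0,1,-104],[0,0,0]],[0,[0,1,-104],[0,0,0]],[0,[0,1,-104],[0,0,0]],[0,[0,1,-104],[0,0,0]],[0,[0,1,-104],[0,0,0]],[0,[0,1,-104],[0,0,0]]]' 90
```

```text
time: 16.42
ee_pos: [0.5314, 0.3344, 0.0719]
tcp_rot: [179.9, -0.0, 104.0]
wrist_force: [-2.3, -0.4, 6.0]
opening: 0.0071
```

```bash
python3 -m pendant '[[0,[0,0,4],[0,0,0]],[0,[0,0,15],[0,0,0]],[0,[0,0,35],[0,0,0]],[0,[0,0,60],[0,0,0]],[0,[0,0,85],[0,0,0]],[0,[0,0,110],[0,0,0]],[0,[0,0,130],[0,0,0]],[0,[0,0,140],[0,0,0]],[0,[0,0,140],[0,0,0]],[0,[0,0,140],[0,0,0]]]' 90
```

```text
time: 17.68
ee_pos: [0.5312, 0.3343, 0.2109]
tcp_rot: [180.0, -0.0, 104.0]
wrist_force: [0.5, 0.3, -4.2]
opening: 0.0069
```

```bash
python3 -m pendant '[[0,[2,-10,0],[0,0,-0.5]],[0,[7,-35,0],[0,0,-2]],[0,[13,-72,0],[0,0,-4]],[0,[20,-110,0],[0,0,-6]],[0,[27,-150,0],[0,0,-8]],[0,[34,-190,0],[0,0,-10]],[0,[41,-230,0],[0,0,-12]],[0,[48,-268,0],[0,0,-13.5]],[0,[54,-300,0],[0,0,-15]],[0,[57,-317,0],[0,0,-15.2]],[0,[57,-317,0],[0,0,-15.2]],[0,[57,-317,0],[0,0,-15.2]],[0,[57,-317,0],[0,0,-15.2]]]' 90
cat > run3.py <<'E'
from fit import *
import sys
o=get_obs(); e=o["ee_pos"]; print(np.round(e,4),np.round(o["tcp_rot"],2),np.round(o["wrist_force"],1))
im=[]
for c in("scene","top"):
    p=camera(c)
    for l in("leaf","leaf_bore","fixed_bore"): print(c,l,[(np.round(d["position"],4).tolist(),round(d["confidence"],2)) for d in pinpoint(p,l) if abs(d["position"][1]-.017)<.1])
    w=40; u,v=np.round(proj(p,(.589,.017,.135))).astype(int)
    im.append(cv2.resize(p["img"][v-w:v+w,u-w:u+w,::-1],(400,400),interpolation=cv2.INTER_CUBIC)); print("crop origin",u-w,v-w,"scale",400/(2*w))
    if c=="scene":
        q=dict(p); np.savez("shot.npz",img=p["img"])
cv2.imwrite("pics/"+sys.argv[1]+".png",np.hstack(im))
E
python3 run3.py over1
```

```text
time: 19.3
ee_pos: [0.588, 0.0182, 0.2108]
tcp_rot: [180.0, -0.0, 88.9]
wrist_force: [0.1, 0.4, -4.7]
opening: 0.0069
[0.588  0.0182 0.2108] [ 1.7997e+02 -2.0000e-02  8.8890e+01] [ 0.1  0.4 -4.7]
scene leaf [([0.5909, 0.0182, 0.2095], 0.71)]
scene leaf_bore [([0.5884, 0.0213, 0.1623], 0.76)]
scene fixed_bore [([0.5889, 0.0162, 0.111], 0.97)]
crop origin 230 173 scale 5.0
top leaf []
top leaf_bore []
top fixed_bore []
crop origin 270 169 scale 5.0
```

View pics/over1.png

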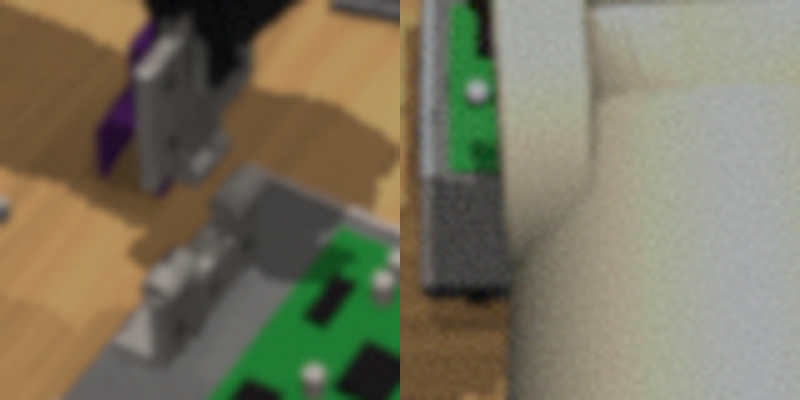

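The leaf hangs upright above the gap. In the left crop its knuckle is at (205,160) and the fixed knuckles are at (170,280) and (238,195). The top camera is blocked by the arm, so I measure the relative position in the scene camera, which cancels most of its calibration error.

```bash
cat > run4.py <<'E'
from fit import *
import sys
o=get_obs(); e=o["ee_pos"]; print(np.round(e,4),np.round(o["tcp_rot"],2))
zb=e[2]-.0479; lm=[kn(-13,13,-51),B(-4,4,-42,42,-35,35),B(-4,4,-13,13,-47,-35)]
L,C=[],[]
for i in range(3):
    p=camera("scene"); g=p["img"].max(2)
    bl=region(p,"leaf",(e[0],e[1],zb+.04)); bc=region(p,"chassis",(.63,.017,.04))
    if bl is None or bc is None: print("miss"); continue
    ig=((g<60)&~bl[1]).astype(np.uint8); ig=cv2.dilate(ig,np.ones((3,3))).astype(np.float32)
    ig[bl[1]]=0
    w=window(bl[1],8); r=fit([(p,bl[1],ig,w)],lm,(e[0],e[1],zb+.051,-1.1)); L.append([*r.x,r.fun])
    ig2=cv2.dilate(bl[1].astype(np.uint8),np.ones((3,3))).astype(np.float32)
    r=fit([(p,bc[1],ig2,window(bc[1]))],M["chassis"],(.589,.017,0,-1)); C.append([*r.x,r.fun])
L=np.array(L);C=np.array(C); print("leaf",np.round(L,4).tolist()); print("chassis",np.round(C,4).tolist())
l=np.median(L,0); c=np.median(C,0); d=c[:2]-l[:2]; print("diff chassis-leaf mm",np.round(d*1000,1))
# overlay
K=7; u,v=np.round(proj(p,(.589,.017,(zb+.11)/2))).astype(int); w=40
im=cv2.resize(p["img"][v-w:v+w,u-w:u+w,::-1],None,fx=K,fy=K,interpolation=cv2.INTER_CUBIC)
raw=im.copy()
def dr(b,pose,col):
    q=np.array([proj(p,X) for X in tf(b,*pose)]); q=((q+.5-[u-w,v-w])*K-.5).astype(np.float32)
    cv2.polylines(im,[np.round(cv2.convexHull(q)).astype(int)],True,col,1)
for b in M["chassis"][1:]: dr(b,(c[0],c[1],0,c[2]),(0,0,255))
for b in lm[:2]: dr(b,(l[0],l[1],zb+.051,l[2]),(255,0,0))
cv2.imwrite("pics/"+sys.argv[1]+".png",im)
E
python3 run4.py ov2
```

```text
[0.5882 0.0174 0.2109] [ 1.7996e+02 -1.0000e-02  8.8820e+01]
leaf [[0.5877, 0.0174, -0.4903, 0.0629], [0.589, 0.0153, -0.8042, 0.076], [0.5884, 0.0163, -0.3875, 0.0564]]
chassis [[0.5889, 0.0167, -1.3936, 0.0194], [0.5888, 0.0165, -0.2608, 0.036], [0.5895, 0.0173, -1.1919, 0.0186]]
diff chassis-leaf mm [0.5 0.4]
```

View pics/ov2.png

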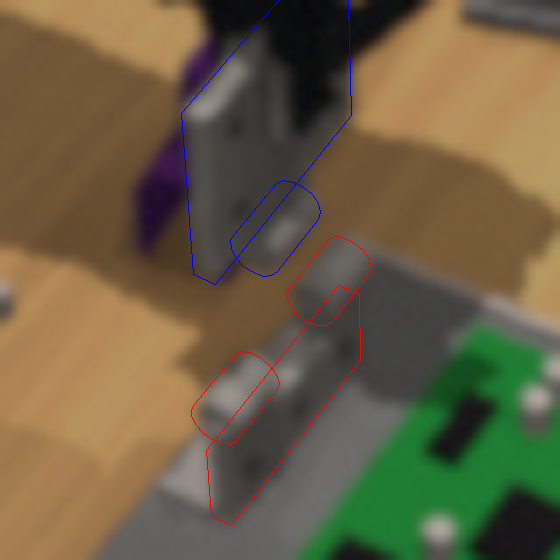

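The overlays match the image closely. The leaf is within about 0.5 mm of the bore in x and y in this camera. Lower it 53 mm.

```bash
python3 -m pendant '[[0,[0.5,0,-6],[0,0,0]],[0,[0.5,0,-15],[0,0,0]],[0,[0.5,0,-23],[0,0,0]],[0,[0.5,0,-30],[0,0,0]],[0,[0.5,0,-36],[0,0,0]],[0,[0.5,0,-42],[0,0,0]],[0,[0.5,0,-47],[0,0,0]],[0,[0.5,0,-51],[0,0,0]],[0,[0.5,0,-53],[0,0,0]],[0,[0.5,0,-53],[0,0,0]],[0,[0.5,0,-53],[0,0,0]],[0,[0.5,0,-53],[0,0,0]]]' 90
python3 run4.py ov3; python3 -c "
from h import *
f=[get_obs()['wrist_force']]; 
for i in range(5): camera('scene'); f.append(get_obs()['wrist_force'])
print(np.round(np.mean(f,0),2), get_obs()['ee_pos'])"
```

```text
time: 21.65
ee_pos: [0.5888, 0.0173, 0.158]
tcp_rot: [179.9, -0.0, 88.8]
wrist_force: [-0.5, -0.0, -3.6]
opening: 0.0068
[0.5888 0.0173 0.158 ] [ 1.7995e+02 -2.0000e-02  8.8800e+01]
leaf [[0.5889, 0.0161, -1.2516, 0.0737], [0.5847, 0.0258, -0.4706, 0.1331], [0.5883, 0.0185, -0.8812, 0.07]]
chassis [[0.589, 0.017, -1.1846, 0.0178], [0.5891, 0.0159, -0.7804, 0.0294], [0.5877, 0.0172, -1.1628, 0.0346]]
diff chassis-leaf mm [ 0.6 -1.5]
[-0.08 -0.25 -4.12] [0.58868137 0.01727491 0.15786339]
```

View pics/ov3.png

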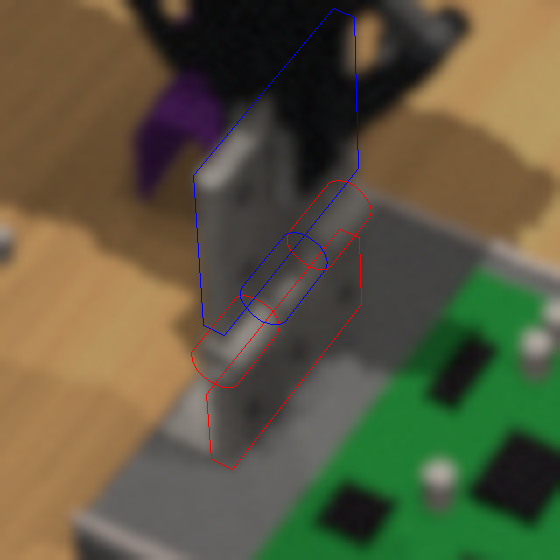

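The three knuckles are in line (crop: from (230,345) through (285,280) to (330,225)). The wrist carries the whole leaf (-4.1 N, as when hanging free) with almost no side force. Handing in.

```bash
python3 -c "
from h import *
p=camera('scene')
print([(l,np.round(d['position'],3).tolist()) for l in('guard','other_leaf') for d in pinpoint(p,l)], get_obs()['time'], get_obs()['opening'])
print(job_done())"
```

```text
[('guard', [0.481, 0.149, 0.045]), ('guard', [0.438, -0.256, 0.108]), ('guard', [0.556, -0.152, 0.042]), ('other_leaf', [0.615, -0.363, 0.086])] 22.5 0.007424954778730978
the job is handed in; nothing more can be done
None
```

The job is handed in at 22.5 s of the 56 s allowed; the hand-in reports no verdict.

- **Guard:** I lifted the black guard off the fixed knuckles and hung it, released, on the rail's bar. The last look put its origin at (0.438, -0.256, 0.108), where 0.107 m height is expected.
- **Leaf:** I lifted the short leaf from its holder at +y and kept it upright. Its knuckle is now in the gap, still held at 90 N with the tool at z 0.158, which puts the hole at about 110 mm.
- **Weight:** The wrist reads -4.1 N, about the same as when the leaf hung free, with side forces under 0.3 N. It is not resting on the hinge.
- **Alignment:** The overlay shows the three knuckles in line, and the hole axes agree to about 0.6 mm across. Before lowering, the offset along the hole axis measured 0.4 mm.
- **Checks that disagreed:**
  - After lowering, the offset along the axis came out at 1.5 mm, with one of three leaf fits an outlier at 9 mm. That is still inside the 4 mm clearance each side.
  - The arm blocked the top camera, so the final alignment rests on the scene camera and the tool position alone.
- **Everything else:** The taller leaf and both purple guards are where they were. I did not re-measure the other bystanders.

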